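Wind the die's knock-out key and take out the formed blank

ROBOT

A 6-joint arm with a two-finger parallel gripper is mounted at the origin on the work surface. World frame = base frame: x ahead of the robot, y to its left, z up, the work surface at z = 0. Lengths are in mm, angles in rad, forces in N, time in s.
With the tool pointing down it reaches from about 350 to 975 mm from the base axis. Payload 7.1 kg.
Tool frame: the origin (TCP) lies midway between the tips of the shut fingers; the grasp point (between the pads) lies 19 mm behind it; z points along the fingers, y is the line along which they close (so a half turn about z gives the same grasp; the last joint's range is limited). The gripper opens to 88 mm and grips with 3 to 60 N. Pads are 20 mm wide; open, the fingers measure 115 mm over their backs; the gripper's body (75 mm by 178 mm) begins 61 mm behind the grasp point.
Start: joints at [-1.163, 0.423, 1.63, -0, 1.089, -0.019], TCP at [258.74, -568.91, 222.675] pointing down, gripper open.
Joint ranges: [-3, 3], [-0.9, 2.11], [0.09, 2.58], [-1.31, 4.45], [0.11, 2.69], [-2.54, 2.54]. Speed limits (rad/s): [2.39, 2.39, 3.01, 3.14, 3.14, 3.14].

INTERFACE

Orientations are given as a rotation vector (axis times angle).
In Python, from workcell import ctrl gives the robot as it stands.
- The arm moves only by the shell command python3 -m pendant 'ROWS'. ROWS is a JSON object of lists of equal length, an entry for each row: "grip": the opening, from -1 (shut) to 1 (fully open); "linear": the shift along the tool's x, y, z in mm, a list of three; "angular": the turn, a rotation vector about the tool's x, y, z in rad, a list of three. In form: {"grip": [grip, ...], "linear": [[tx, ty, tz], ...], "angular": [[ax, ay, az], ...]}. A call has 1 to 12 rows; each row shifts and turns the commanded pose from where the row before left it, along the tool's axes as they then stand; what a row does not reach is not made up. A row lasts 1/12 s, in which the tool goes at most 41.7 mm and 7.16 degrees, less where a joint would pass 70% of its speed; a pose out of reach is approached as far as the arm can. A call with a gripper value outside its range is refused whole. The fingers move at their own pace and stop on an object; the grip force is fixed at half the most. Time passes only in rows, so rows that do not move let the fingers close. It gives the time, the measured TCP pose, the force, the opening and the grip force at its end, in the units of the state.
- ctrl.get_obs(): the state, without advancing time (a new reading comes with each control period).
- ctrl.get_image(name): name is "scene" or "side" or "wrist"; returns the picture (400x640x3 uint8, red, green, blue); there is no depth.
- ctrl.camera_params(name): a dict with "vfov" (degrees; the focal length in pixels is half the picture's height over the tangent of half this angle, whatever the lens; pixels are square), "cx", "cy" (the principal point, pixels), "k1" (the pictures are not rectified: a ray, as slopes to the right and down, at radius r is drawn at 1 + k1 r^2 times it, then the intrinsics apply), "R" (3x3) and "t" (3): a world point X has camera coordinates R X + t; the wrist camera has in their place "T_tool_cam" (4x4, takes a point from camera to tool coordinates, whose origin is the TCP and whose axes are the flange's). Camera axes: x right, y down, z forward; pixel columns grow to the right and rows downward; lengths in mm; the calibration is good to about 2 mm. A picture is of the moment at which its call begins: read the wrist's pose just before it. camera_params takes no time and is no camera call.
- ctrl.close_job(): hands the job in; it is judged then, once.
The state is a dict: "t": time; "qpos": joint angles; "qvel": joint speeds; "joint_torque": joint torques, N m; "ee_pos": TCP position; "orientation": TCP orientation; "ft_force": force on the tool from outside, world axes, zero at the start; "moment": the same for the moment, N m; "width": finger opening in mm; "grasp_force": force on a finger pad.
Only numpy, scipy, OpenCV 4.12 (cv2) and the standard library are available. Lean on these libraries where they do the work, as an engineer would, in place of code of your own. Each camera call takes 0.05 s, during which the arm holds its last target. There are 200 camera calls.

TASK

Wind the brass winged key on the sloping front of the forming die clockwise, a part turn at a time, until it comes up firm against its stop and the knock-out has pushed the formed brass blank up out of its cavity. Then lift the blank out and set it down, dome up, in the middle of the round white soldering turntable without dropping it. Leave the key fully wound and all the other things on the bench where they are.

Things in the scene. Friction and masses are not known exactly. Their poses are not given: they have to be found in the camera images.
- key_grip (a point): centre of the flat brass wings of the key on the die's sloping front. Wings 46 wide (this frame's x), 9 thick (y), 24 high (z, 12 either side). z is the key's axis, out of the sloping face, leaning 32 degrees from vertical to the die's -x side; the face lies 42 mm below this point along z, with a collar 26 in diameter, 7 high. The frame turns with the key; a half turn gives the same grasp.
- key (a joint): winding angle of the key, rad; grows as it is turned clockwise seen from outside, looking down on the wings (right-handed about key_grip's -z). Hard stop at 4.8 (fully wound). Turns stiffly against a spring (0.13 to 0.25 N m); an inner brake holds it where it is let go. The knock-out meets the blank after about 1.4 rad and then lifts it 14 mm in step with the key.
- die_mouth (a point): centre of the mouth of the round cavity in the flat dark steel top of the die: diameter 42, at 60 above the bench. z up; axes as the die's.
- die: forming die bolted to the bench: green base plate 200 x 140 x 12; dark steel block 120 (x) x 110 (y), top at 60, its centre 30 mm to +x; green sloping key housing 70 wide at its -x side. Origin at the centre of the base's underside; key wings' centre at (-77, 0, 88), cavity mouth at (30, 0, 60).
- blank: formed brass blank in the die's cavity: round, diameter 40, 16 high, upright wall for the lower 12 mm, domed above, about 90 g. Origin at the centre of its flat underside, z up through the dome. Key unwound: its dome is 1 mm below the die's top. Key fully wound: its underside is 3 mm below the die's top, 13 mm stand proud.
- turntable: round soldering turntable, fixed: steel pan 132 in diameter with a white ceramic disc 120 in diameter on it. Origin at the centre of its foot; the disc's top is 40 above the bench.
- turntable_top (a point): centre of the turntable's white top face, 40 above the bench; z up.
- bench_block: bench block: square steel slab 75 x 75 x 26 high, loose; origin at the centre of its underside
- jar: small amber jar with red cap, diameter 44, 60 high, loose; origin at the centre of its underside
- bowl: blue ceramic bowl, diameter 90, 35 high, loose; origin at the centre of its underside
- screwdriver: blue-handled screwdriver 150 long lying on the bench, about 25 high, loose; x axis along it
- ring_clamp: wooden ring clamp 110 x 26 x 24 high lying on the bench, loose; x axis along it
- pliers: small pliers with red handles 130 x 55 x 12 high lying on the bench, loose; x axis towards the jaws
- hammer: hammer 220 long lying on the bench, loose; x axis towards its head
Not all that is in view belongs to the job. Leave any green look-alike of the turntable alone.

How it is judged:
By the outcome, as a careful person would: the job done as asked, in the order asked, and still so for the second after the job is handed in, with the robot touching nothing.
It also fails if it takes over 72 s, if anything falls off the work surface, if the arm or the gripper's body presses on something with over 40 N, if the wrist force passes 120 N, or if a joint passes its speed limit or range.

## Working session

There is one attempt and no reset: what is moved stays moved. The work goes in short steps, Python scripts to look and compute and a shell command to move; the robot and the scene stay as the last step left them, time stands still between calls to the robot, and variables do not carry over. Pictures are saved under pics/ and viewed, at most 10 in all, crops included, and the job is handed in when it is done.

```bash
ls; mkdir -p pics
python3 - <<'E'
from workcell import ctrl
import cv2,numpy as np
print(ctrl.get_obs())
for n in ["scene","side","wrist"]:
    p=ctrl.camera_params(n);print(n,p)
    cv2.imwrite(f"pics/{n}0.png",ctrl.get_image(n)[:,:,::-1])
a=cv2.imread("pics/scene0.png");b=cv2.imread("pics/side0.png")
E
```

```text
pics
{'t': 0.0, 'qpos': array([-1.16301186e+00,  4.23864602e-01,  1.63066105e+00, -1.64244281e-05,
        1.08856432e+00, -1.90098311e-02]), 'qvel': array([ 4.67302333e-05, -8.19605928e-04, -1.18905548e-04, -7.13384287e-04,
        1.07033752e-03, -2.00368376e-03]), 'joint_torque': array([ 2.54042301e-03, -5.44624507e+01, -2.73666787e+01,  6.45077974e-02,
        2.27211986e-02, -1.29137024e-04]), 'ee_pos': array([ 258.52391935, -568.43998841,  221.89821854]), 'orientation': array([-3.06889661e+00, -6.65031438e-01,  4.76517887e-04]), 'ft_force': array([ 0.42528331, -0.60990831, -0.2922259 ]), 'moment': array([ 0.02394946, -0.02321656, -0.01136614]), 'grasp_force': 0.0, 'width': 87.99882417540884}
scene {'vfov': 48.4981384118047, 'cx': 319.46160050847726, 'cy': 203.6654799620973, 'k1': -0.0876034640578759, 'R': array([[-0.05051305,  0.99838922, -0.02583405],
       [ 0.54060958,  0.00558381, -0.84125507],
       [-0.83975574, -0.0564605 , -0.54002083]]), 't': array([ 110.05131391, -193.59852409, 1530.30272589])}
side {'vfov': 47.200999209586456, 'cx': 322.1165910154689, 'cy': 198.7398687509418, 'k1': 0.02275120194013959, 'R': array([[ 0.10675325, -0.99412418,  0.01791248],
       [-0.57950535, -0.07684868, -0.81133706],
       [ 0.80794634,  0.07623249, -0.58430413]]), 't': array([-129.43751212,  378.09197999,  920.85372379])}
wrist {'vfov': 62.46688635999753, 'cx': 319.3917698376261, 'cy': 196.2197064010022, 'k1': -0.059247046949253306, 'T_tool_cam': array([[ 6.64094967e-04, -9.54068117e-01, -2.99589032e-01,
         8.19074983e+01],
       [ 9.99999598e-01,  8.14250424e-04, -3.76367811e-04,
        -1.12622291e+00],
       [ 6.03021024e-04, -2.99588661e-01,  9.54068273e-01,
        -1.61930797e+02],
       [ 0.00000000e+00,  0.00000000e+00,  0.00000000e+00,
         1.00000000e+00]])}
```

View pics/scene0.png

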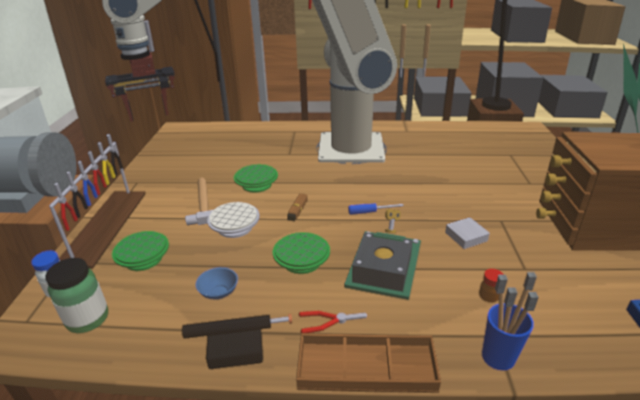

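View pics/side0.png

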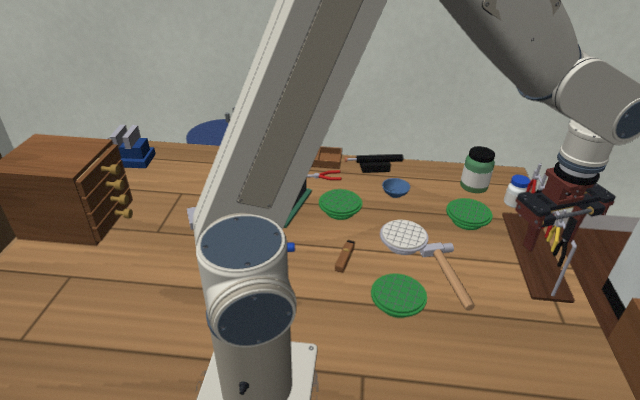

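Scene view: the white gridded turntable is at scene (233,219) and side (404,236). The green look-alikes are at scene (256,178), (301,253) and (140,250), so I reject them. The brass key is at (392,217) on the robot side of the die, not the drawer knobs near (545,190). The cavity is at (384,253), and the arm hides the die in the side view.

```bash
cat > h.py <<'E'
from workcell import ctrl
import numpy as np, cv2
from scipy.spatial.transform import Rotation as Ro
np.set_printoptions(precision=3,suppress=True)
def cam(n,o=None):
    p=ctrl.camera_params(n); f=200/np.tan(np.radians(p['vfov']/2))
    K=np.array([[f,0,p['cx']],[0,f,p['cy']],[0,0,1]]); d=np.array([p['k1'],0,0,0.])
    if n=='wrist':
        T=np.eye(4);T[:3,:3]=Ro.from_rotvec(o['orientation']).as_matrix();T[:3,3]=o['ee_pos']
        C=T@p['T_tool_cam'];R=C[:3,:3].T;t=-R@C[:3,3]
    else: R,t=np.array(p['R']),np.array(p['t'])
    return K,d,R,t
def ray(c,uv):
    K,d,R,t=c; s=cv2.undistortPoints(np.array(uv,float).reshape(-1,1,2),K,d)[:,0]
    v=np.c_[s,np.ones(len(s))]@R; return -R.T@t, v/np.linalg.norm(v,axis=1)[:,None]
def plane(c,uv,z):
    o,v=ray(c,uv); return o+v*((z-o[2])/v[:,2])[:,None]
def tri(views): # [(cam,uv)]
    A=np.zeros((3,3));b=np.zeros(3);L=[]
    for c,uv in views:
        o,v=ray(c,uv);P=np.eye(3)-np.outer(v[0],v[0]);A+=P;b+=P@o;L.append((P,o))
    X=np.linalg.solve(A,b);return X,[np.linalg.norm(P@(X-o)) for P,o in L]
def proj(c,X):
    K,d,R,t=c;return cv2.projectPoints(np.array(X,float).reshape(-1,1,3),cv2.Rodrigues(R)[0],t,K,d)[0][:,0]
def snap(n,name):
    o=ctrl.get_obs();im=ctrl.get_image(n)[:,:,::-1].copy();cv2.imwrite(f'pics/{name}.png',im)
    np.savez(f'pics/{name}.npz',ee_pos=o['ee_pos'],orientation=o['orientation']);return im,cam(n,o)
def load(n,name):
    return cv2.imread(f'pics/{name}.png'),cam(n,np.load(f'pics/{name}.npz') if n=='wrist' else None)
def big(m,k=1):
    cs=sorted(cv2.findContours(m.astype(np.uint8),cv2.RETR_EXTERNAL,cv2.CHAIN_APPROX_NONE)[0],key=cv2.contourArea)[::-1];return cs[:k]
def tool_delta(o,Pt,Rt): # shift (tool axes) & rotvec(tool axes) from the commanded/measured pose
    R=Ro.from_rotvec(o['orientation']);return R.inv().apply(Pt-o['ee_pos']),(R.inv()*Ro.from_matrix(Rt)).as_rotvec()
E
python3 - <<'E'
from h import *
S=cv2.imread('pics/scene0.png');D=cv2.imread('pics/side0.png');cs,cd=cam('scene'),cam('side')
print('cav',plane(cs,[(384,253)],60),'key',plane(cs,[(392,214)],88))
print('tt',tri([(cs,(233.5,218)),(cd,(404,236))]),plane(cs,[(233.5,218)],40))
print('others',plane(cs,[(376,208),(467,232),(297,206),(492,287),(217,283),(256,178),(301,250)],20))
v=np.vstack([cv2.resize(S[195:305,330:430],(600,600),interpolation=cv2.INTER_CUBIC)])
cv2.imwrite('pics/c1.png',v)
E
```

```text
cav [[646.893  62.936  60.   ]] key [[538.414  87.536  88.   ]]
tt (array([ 474.689, -305.937,   29.248]), [np.float64(0.007872211932525377), np.float64(0.007872211932552551)]) [[ 490.223 -301.16    40.   ]]
others [[ 409.8     60.71    20.   ]
 [ 514.233  276.803   20.   ]
 [ 402.357 -149.669   20.   ]
 [ 707.395  286.082   20.   ]
 [ 706.307 -293.594   20.   ]
 [ 250.159 -287.234   20.   ]
 [ 589.776 -122.865   20.   ]]
```

View pics/c1.png

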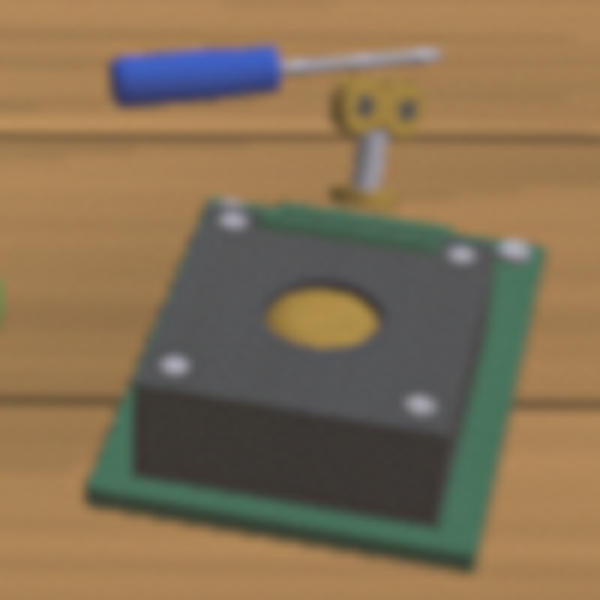

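Crop c1: this is the die with the formed brass blank in its cavity at about (384,249). The winged brass key stands on its robot-side slope at about (393,213), with the screwdriver close behind it. I'll look at the turntable with the wrist camera on the way to the die.

```bash
python3 -m pendant '{"grip":[1,1,1,1,1,1,1,1,1,1,1],"linear":[[35,-14,0],[35,-14,0],[35,-14,0],[35,-14,0],[35,-14,0],[35,-14,0],[35,-14,0],[35,-14,0],[35,-14,0],[35,-14,0],[0,0,0]],"angular":[[0,0,0],[0,0,0],[0,0,0],[0,0,0],[0,0,0],[0,0,0],[0,0,0],[0,0,0],[0,0,0],[0,0,0],[0,0,0]]}'
python3 -c "
from h import *
snap('wrist','w1')"
python3 -m pendant '{"grip":[1,1,1,1,1],"linear":[[0,-25,0],[0,-25,0],[0,-25,0],[0,-25,0],[0,0,0]],"angular":[[0,0,0],[0,0,0],[0,0,0],[0,0,0],[0,0,0]]}'
python3 - <<'E'
from h import *
snap('wrist','w2')
vs=[]
for n in ['w1','w2']:
    im,c=load('wrist',n)
    h=cv2.cvtColor(im,cv2.COLOR_BGR2HSV); m=(h[...,1]<40)&(h[...,2]>190)
    m=cv2.morphologyEx(m.astype(np.uint8),cv2.MORPH_CLOSE,np.ones((15,15)))
    k=big(m)[0]; e=cv2.fitEllipse(k); print(n,cv2.contourArea(k),e, cv2.boundingRect(k))
    vs.append((c,e[0])); P=plane(c,k[:,0],40); cc,r=cv2.minEnclosingCircle(P[:,:2].astype(np.float32)); print(plane(c,[e[0]],40),cc,r)
print(tri(vs)); print(ctrl.get_obs()['ee_pos'],ctrl.get_obs()['qpos'])
cv2.imwrite('pics/v.png',np.vstack([cv2.resize(load('wrist',n)[0],(448,280)) for n in('w1','w2')]))
E
```

```text
t: 1.07
ee_pos: [523.1, -292.3, 222.6]
orientation: [-3.068, -0.672, -0.003]
ft_force: [0.4, -0.9, -0.1]
width: 87.7
grasp_force: 0.0
t: 1.53
ee_pos: [474.7, -203.3, 222.1]
orientation: [-3.068, -0.665, 0.004]
ft_force: [-0.1, 0.5, -0.6]
width: 87.9
grasp_force: 0.0
w1 10543.0 ((319.3529357910156, 216.37977600097656), (102.9009017944336, 145.9929962158203), 117.84358215332031) (254, 158, 145, 109)
[[ 477.51  -311.738   40.   ]] (472.0079345703125, -329.4468078613281) 91.00601959228516
w2 9985.0 ((410.2012939453125, 208.57119750976562), (104.44689178466797, 146.30758666992188), 112.1707763671875) (344, 151, 146, 110)
[[ 478.724 -310.35    40.   ]] (473.9944763183594, -331.4200134277344) 94.00151062011719
(array([ 477.606, -311.63 ,   38.073]), [np.float64(0.8106830427069598), np.float64(0.8106830427069017)])
[ 476.249 -204.935  222.537] [-0.429  0.268  1.863 -0.     1.012  0.714]
```

View pics/v.png

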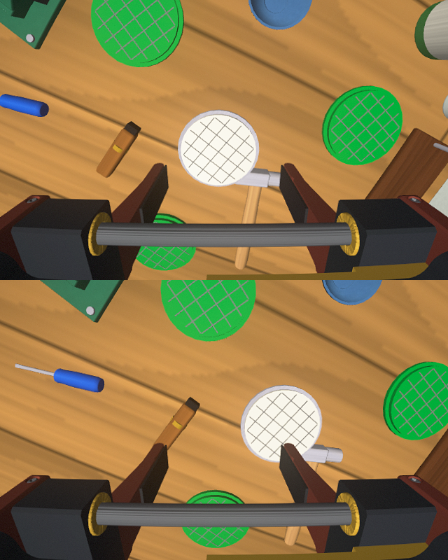

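w1 shows the white turntable at full-size pixel (313,211) with the hammer head overlapping its edge, which pulls the mask off. I'll clean that mask and go on to the die.

```bash
python3 -m pendant '{"grip":[1,1,1,1,1,1,1,1,1,1],"linear":[[28,-23,0],[28,-23,0],[28,-23,0],[28,-23,0],[28,-23,0],[28,-23,0],[28,-23,0],[28,-23,0],[28,-23,0],[0,0,0]],"angular":[[0,0,0],[0,0,0],[0,0,0],[0,0,0],[0,0,0],[0,0,0],[0,0,0],[0,0,0],[0,0,0],[0,0,0]]}'
python3 -c "
from h import *
snap('wrist','w3')"
python3 -m pendant '{"grip":[1,1,1,1],"linear":[[0,-27,0],[0,-27,0],[0,-27,0],[0,0,0]],"angular":[[0,0,0],[0,0,0],[0,0,0],[0,0,0]]}'
python3 - <<'E'
from h import *
snap('wrist','w4')
cv2.imwrite('pics/v2.png',np.hstack([cv2.resize(load('wrist',n)[0][0:330,130:510],(400,347)) for n in('w3','w4')]))
im,c=load('wrist','w1');h=cv2.cvtColor(im,cv2.COLOR_BGR2HSV)
m=((h[...,1]<40)&(h[...,2]>190)).astype(np.uint8)
m=cv2.morphologyEx(cv2.morphologyEx(m,cv2.MORPH_CLOSE,np.ones((9,9))),cv2.MORPH_OPEN,cv2.getStructuringElement(cv2.MORPH_ELLIPSE,(41,41)))
k=big(m)[0];e=cv2.fitEllipse(k);print(e,plane(c,[e[0]],40));P=plane(c,k[:,0],40)[:,:2]-plane(c,[e[0]],40)[0,:2];print(np.percentile(np.linalg.norm(P,axis=1),[1,20,50,80,99]))
print(ctrl.get_obs()['ee_pos'],ctrl.get_obs()['qpos'])
E
```

```text
t: 2.42
ee_pos: [625.0, 90.7, 222.7]
orientation: [-3.069, -0.669, -0.005]
ft_force: [-0.4, -0.4, 1.3]
width: 87.9
grasp_force: 0.0
t: 2.8
ee_pos: [586.7, 161.8, 222.4]
orientation: [-3.069, -0.667, 0.002]
ft_force: [0.2, -0.3, -1.0]
width: 87.5
grasp_force: 0.0
((312.3191833496094, 212.3726043701172), (107.74066162109375, 116.12690734863281), 107.49872589111328) [[ 478.555 -302.643   40.   ]]
[60.548 61.506 63.813 66.273 73.329]
[587.559 160.441 222.513] [ 0.247  0.4    1.666 -0.     1.076  1.39 ]
```

View pics/v2.png

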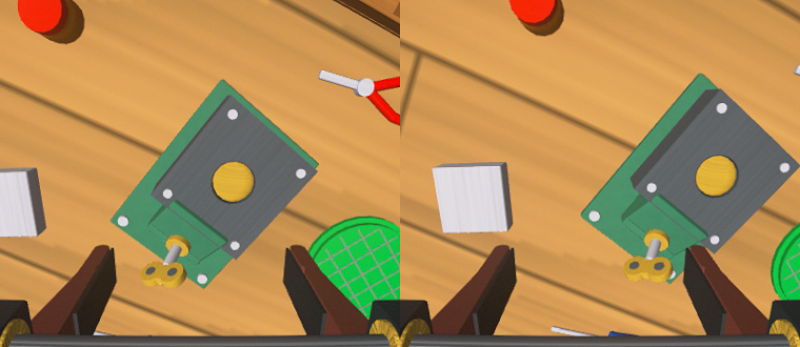

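Run:
```python
from h import *
cv,wg,ho={}, {}, {}
for n in ['w3','w4']:
    im,c=load('wrist',n);h=cv2.cvtColor(im,cv2.COLOR_BGR2HSV)
    br=((h[...,0]>=18)&(h[...,0]<=30)&(h[...,1]>150)&(h[...,2]>110)).astype(np.uint8)
    br[330:]=0;br[:,:130]=0;br[:,510:]=0
    print(n,[(cv2.contourArea(k),cv2.boundingRect(k)) for k in big(br,5)])
    bl=[k for k in big(br,3)]
    cv[n]=max(bl[:2],key=lambda k:-cv2.boundingRect(k)[1]); e=cv2.fitEllipse(cv[n]);print('cav',e);cv[n]=(c,e[0])
    sc=((h[...,1]<40)&(h[...,2]>190)).astype(np.uint8)
    print('screws',[ (np.round(k[:,0].mean(0),1),cv2.contourArea(k)) for k in big(sc,9) if 20<cv2.contourArea(k)<200])
print(tri(list(cv.values())))
print([plane(c,[p],60) for c,p in cv.values()])
im,c=load('wrist','w3')
a=[load('wrist',n)[0][y:y+75,x:x+75] for n,x,y in(('w3',253,215),('w4',330,210))]
cv2.imwrite('pics/v3.png',np.hstack([cv2.resize(i,(400,400),interpolation=cv2.INTER_CUBIC) for i in a]))
```

```text
w3 [(1102.0, (332, 154, 39, 38)), (810.5, (263, 248, 44, 27)), (368.0, (481, 304, 29, 26)), (206.0, (288, 224, 22, 20)), (61.5, (130, 307, 12, 23))]
cav ((350.97711181640625, 172.2606964111328), (36.83797073364258, 38.15656661987305), 65.10635375976562)
screws [(array([613.8,  88.6]), 114.5), (array([246.3, 210.2]), 59.5), (array([350.8, 108.3]), 53.5), (array([321.6, 265.1]), 47.0), (array([415.5, 164.6]), 44.0), (array([288.7, 183.8]), 42.5), (array([352.7, 233.3]), 37.5)]
w4 [(1071.5, (411, 148, 38, 38)), (885.5, (342, 244, 47, 25)), (370.0, (481, 304, 29, 26)), (223.5, (362, 218, 23, 21)), (61.5, (130, 307, 12, 23))]
cav ((429.8431091308594, 166.72499084472656), (34.847564697265625, 39.2384147644043), 44.98445510864258)
screws [(array([314.2, 205.2]), 59.5), (array([288.8, 315.5]), 58.5), (array([435.3, 102.5]), 56.0), (array([368.5, 178.1]), 47.0), (array([495., 159.]), 44.0), (array([428.6, 227.6]), 37.0)]
(array([642.242,  64.435,  55.211]), [np.float64(0.026356933017442886), np.float64(0.02635693301765908)])
[array([[643.084,  65.336,  60.   ]]), array([[642.492,  66.347,  60.   ]])]
```

View pics/v3.png

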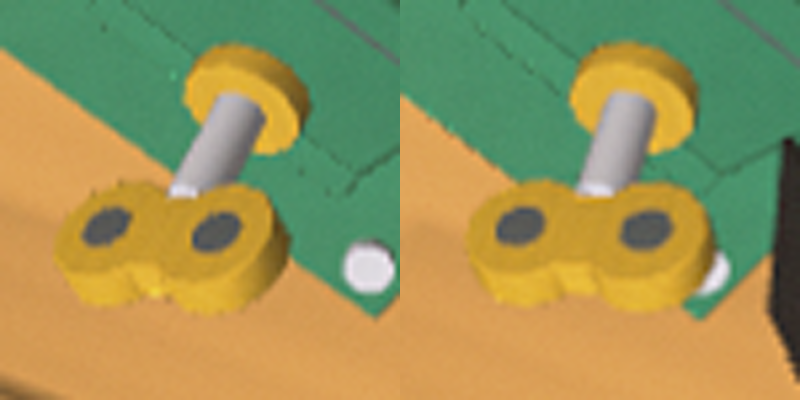

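The key crop shows the broad wing face and its two recesses: w3 crop (106,227) and (216,232), w4 crop (120,226) and (246,231). I'll triangulate these and the four block screws.

Run:
```python
from h import *
c3=load('wrist','w3')[1];c4=load('wrist','w4')[1]
f=lambda a,b:tri([(c3,a),(c4,b)])
sc=[f(a,b)[0] for a,b in [((350.8,108.3),(435.3,102.5)),((415.5,164.6),(495,159)),((288.7,183.8),(368.5,178.1)),((352.7,233.3),(428.6,227.6))]]
sc=np.array(sc);print(sc)
d=(sc[0]-sc[2]+sc[1]-sc[3])/2; yaw=np.arctan2(d[1],d[0]);print('yaw',yaw,np.linalg.norm(d),'ctr',sc.mean(0))
P=np.array([plane(c,q,60) for c,q in((c3,[(350.8,108.3),(415.5,164.6),(288.7,183.8),(352.7,233.3)]),(c4,[(435.3,102.5),(495,159),(368.5,178.1),(428.6,227.6)]))])
for p in P: print(p.mean(0), np.arctan2(*((p[0]-p[2]+p[1]-p[3])[[1,0]])),np.arctan2(*((p[0]-p[1]+p[2]-p[3])[[1,0]]))-np.pi/2)
g=lambda u,v,x,y:(x+u*.1875,y+v*.1875)
H=np.array([f(g(106,227,253,215),g(120,226,330,210))[0],f(g(216,232,253,215),g(246,231,330,210))[0]]);print(H,'mid',H.mean(0))
ctr=P.mean((0,1));
y=-np.array([-np.sin(yaw),np.cos(yaw),0])
X=np.array([np.cos(yaw),np.sin(yaw),0]);Y=np.cross([0,0,1],X);Z=np.array([0,0,1])
kz=-np.sin(np.radians(32))*X+np.cos(np.radians(32))*Z
K=ctr*[1,1,0]-30*X-77*X+88*Z
u=np.cross(Y,kz) # in face, perpendicular
w=H[1]-H[0];ang=np.arctan2(w@u,w@Y);print('key pred',K,'wing angle from dieY toward u',ang,'out of plane',w@kz,'len',np.linalg.norm(w))
n=np.cross(kz,w/np.linalg.norm(w)); n*=np.sign(n[2]);print('face mid-K: along kz, n, w',(H.mean(0)-K)@kz,(H.mean(0)-K)@n,(H.mean(0)-K)@w/np.linalg.norm(w))
print(proj(c3,[K,K-35*kz]))
```

```text
[[699.315  93.211  60.688]
 [677.534  10.15   61.204]
 [606.226 117.796  61.487]
 [584.564  34.564  61.592]]
yaw -0.2575046867751264 96.20337402763134 ctr [641.91   63.93   61.243]
[641.605  63.662  60.   ] -0.25563312418494544 -0.2564105373322567
[641.825  63.436  60.   ] -0.2560459463102168 -0.2542582860981928
[[534.289 102.605  83.736]
 [547.638  84.57   94.592]] mid [540.963  93.588  89.164]
key pred [538.243  90.799  88.   ] wing angle from dieY toward u 2.169164911894197 out of plane -0.06788063610860333 len 24.925789148306418
face mid-K: along kz, n, w -0.030023256284142288 4.065538975291295 -0.054069381859388935
[[284.636 260.762]
 [297.873 235.633]]
```

The fit agrees with the description: the die top comes out at z≈61, and the wing face is 4.1 mm from the predicted key centre (nominal 4.5). Key centre is (538.2, 90.8, 88) and die yaw is -0.256. Winding is +z in the tool frame. I'll spin to align with the wings, leaving wrist range for the turn.

```bash
python3 -m pendant '{"grip":[1,1,1,1,1,1,1,1,1,1,1,1],"linear":[[0,0,0],[0,0,0],[0,0,0],[0,0,0],[0,0,0],[0,0,0],[0,0,0],[0,0,0],[0,0,0],[0,0,0],[0,0,0],[0,0,0]],"angular":[[0,0,-0.12],[0,0,-0.12],[0,0,-0.12],[0,0,-0.12],[0,0,-0.12],[0,0,-0.12],[0,0,-0.12],[0,0,-0.12],[0,0,-0.12],[0,0,-0.12],[0,0,-0.12],[0,0,-0.12]]}'
python3 -m pendant '{"grip":[1,1,1,1],"linear":[[0,0,0],[0,0,0],[0,0,0],[0,0,0]],"angular":[[0,0,-0.12],[0,0,-0.12],[0,0,-0.12],[0,0,0]]}'
cat > k.py <<'E'
from h import *
yaw=-0.256;X=np.array([np.cos(yaw),np.sin(yaw),0]);Z=np.array([0,0,1.]);Y=np.cross(Z,X)
kz=-np.sin(np.radians(32))*X+np.cos(np.radians(32))*Z;u=np.cross(Y,kz);K=np.array([538.2,90.8,88])
M=np.array([641.7,63.6,60])
def kR(a): # tool pose with x along wing angle a
    x=np.cos(a)*Y+np.sin(a)*u; return np.c_[x,np.cross(-kz,x),-kz]
def go(a,s):
    o=ctrl.get_obs();Rt=kR(a);Pt=K+s*kz
    l,r=tool_delta(o,Pt,Rt);print('now rot',r,'shift in target axes',Rt.T@(Pt-o['ee_pos']),'q',o['qpos'],'F',o['ft_force'],o['moment'])
E
python3 -c "
from k import *
go(2.169+np.pi,60);go(2.169,60)"
```

```text
t: 3.85
ee_pos: [588.9, 158.2, 222.6]
orientation: [1.864, 2.528, -0.001]
ft_force: [-0.9, 0.2, -0.3]
width: 87.7
grasp_force: 0.0
t: 4.18
ee_pos: [588.8, 158.4, 222.6]
orientation: [1.384, 2.82, -0.001]
ft_force: [0.6, 0.6, 0.6]
width: 88.0
grasp_force: 0.0
now rot [-0.328 -0.452 -0.057] shift in target axes [  37.185 -120.036   37.298] q [ 0.244  0.401  1.665 -0.001  1.076 -0.414] F [0.566 0.608 0.615] [-0.053 -0.091 -0.04 ]
now rot [-0.688  0.5    2.966] shift in target axes [-37.185 120.036  37.298] q [ 0.244  0.401  1.665 -0.001  1.076 -0.414] F [0.566 0.608 0.615] [-0.053 -0.091 -0.04 ]
```

```bash
python3 -m pendant '{"grip":[1,1,1,1,1,1,1,1,1,1],"linear":[[0,0,0],[0,0,0],[0,0,0],[0,0,0],[0,0,0],[9,-30,0],[9,-30,0],[9,-30,0],[10,-30,0],[0,0,0]],"angular":[[-0.066,-0.09,-0.011],[-0.066,-0.09,-0.011],[-0.066,-0.09,-0.011],[-0.066,-0.09,-0.011],[-0.066,-0.09,-0.011],[0,0,0],[0,0,0],[0,0,0],[0,0,0],[0,0,0]]}'
python3 -c "
from k import *
go(2.169+np.pi,60)
im,c=snap('wrist','w5')
print(proj(c,[K,K-35*kz]))"
```

```text
t: 5.02
ee_pos: [480.1, 101.8, 169.4]
orientation: [1.102, 2.376, 0.11]
ft_force: [-0.6, -1.0, -0.5]
width: 88.2
grasp_force: 0.0
now rot [-0.027 -0.02  -0.011] shift in target axes [-3.414  7.256 40.254] q [ 0.379  0.209  2.255 -0.922  0.395  0.491] F [-0.566 -0.994 -0.513] [0.057 0.123 0.015]
[[331.595 204.176]
 [331.267 192.937]]
```

View pics/w5.png

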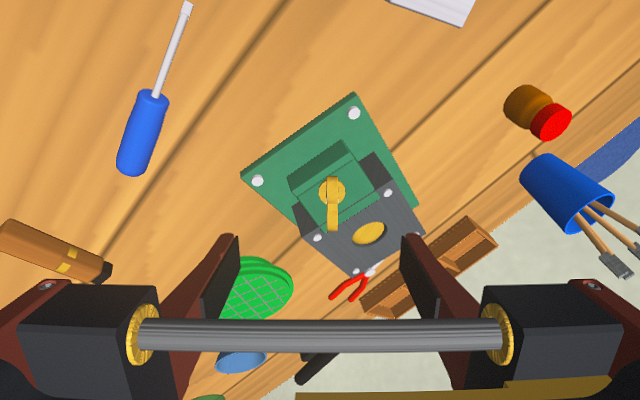

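w5 shows the wings edge-on between the fingers, centred at (332,204) against a prediction of (331.6,204). I'll descend in two stages.

```bash
python3 -m pendant '{"grip":[1,1,1,1,1],"linear":[[-3.4,7.3,0],[0,0,13],[0,0,13],[0,0,14],[0,0,0]],"angular":[[-0.027,-0.02,-0.011],[0,0,0],[0,0,0],[0,0,0],[0,0,0]]}'
python3 -c "
from k import *
go(2.169+np.pi,-19)"
```

```text
t: 5.48
ee_pos: [516.2, 102.9, 141.8]
orientation: [1.068, 2.351, 0.135]
ft_force: [0.7, 0.5, -0.8]
width: 88.0
grasp_force: 0.0
now rot [ 0.009  0.002 -0.   ] shift in target axes [ 3.016 -9.473 77.517] q [ 0.352  0.315  2.23  -1.224  0.326  0.764] F [ 0.712  0.511 -0.794] [0.079 0.107 0.   ]
```

q4 is nearing its -1.31 limit. I'll fit the arm's kinematics from the logged poses to see what the final pose needs.

```bash
cat > fk.py <<'E'
from k import *
from scipy.optimize import least_squares
def fk(q,p):
    a1,h,L2,L3,e,Lt=p
    B=Ro.from_euler('ZY',[q[0],q[1]]); C=B*Ro.from_euler('y',q[2]); D=C*Ro.from_euler('ZYZ',q[3:]) 
    pos=Ro.from_euler('z',q[0]).apply([a1,0,h])+B.apply([0,0,L2])+C.apply([e,0,L3])+D.apply([0,0,Lt])
    return pos,D
lo=np.array([-3,-.9,.09,-1.31,.11,-2.54]);hi=np.array([3,2.11,2.58,4.45,2.69,2.54])
dat=[([-1.16301,.423865,1.630661,0,1.088564,-.01901],(258.5,-568.5,222.0)),([-.429,.268,1.863,0,1.012,.714],(476.2,-204.9,222.5)),([.247,.4,1.666,0,1.076,1.39],(587.6,160.4,222.5)),([.379,.209,2.255,-.922,.395,.491],(480.1,101.8,169.4)),([.352,.315,2.23,-1.224,.326,.764],(516.2,102.9,141.8))]
fit=least_squares(lambda p:np.concatenate([fk(q,p)[0]-x for q,x in dat]),[0,300,450,450,0,300])
P=fit.x
D0=fk(dat[0][0],P)[1]; OFF=D0.inv()*Ro.from_rotvec([-3.06889661e+00,-6.65031438e-01,4.76517887e-04])
def ik(pos,R,q0):
    f=lambda q:np.concatenate([(fk(q,P)[0]-pos)/100,(( (fk(q,P)[1]*OFF).inv()*Ro.from_matrix(R)).as_rotvec())])
    s=least_squares(f,np.clip(q0,lo+.01,hi-.01),bounds=(lo,hi));return s.x,np.linalg.norm(s.fun)
E
python3 - <<'E'
from fk import *
print(P,np.abs(fit.fun).max(),OFF.as_rotvec())
o=ctrl.get_obs();print((fk(o['qpos'],P)[1]*OFF).as_rotvec(),o['orientation'],o['qpos'])
for s in(60,20,-19):
  for q0 in ([.35,.3,2.2,-1.2,.33,.7],[.35,.3,2.2,4.3,.33,.7],[.35,.3,2.2,4.3,.33,-2],[.35,.3,2.2,1.5,.6,-2]):
    print(s,*ik(K+s*kz,kR(2.169+np.pi),q0))
E
```

```text
[ 20.248 235.568 566.739 448.91   57.268 271.477] 11.598598444172012 [ 0.    -0.     1.571]
[1.068 2.351 0.135] [1.068 2.351 0.135] [ 0.352  0.315  2.23  -1.224  0.326  0.764]
60 [ 0.352  0.31   2.249 -1.24   0.326  0.784] 2.5512322879693317e-10
60 [0.335 0.317 2.314 4.45  0.287 1.358] 0.10852080755852668
60 [ 0.352  0.31   2.249 -1.24   0.326  0.784] 2.1493646480479296e-15
60 [ 0.352  0.31   2.249 -1.24   0.326  0.784] 5.113750331061745e-11
20 [ 0.318  0.402  2.213 -1.31   0.295  0.838] 0.03464876921957722
20 [0.314 0.411 2.267 4.45  0.288 1.354] 0.056106549892159345
20 [ 0.117  0.389  2.256  1.894  0.11  -2.54 ] 0.30018306228416586
20 [ 0.318  0.402  2.213 -1.31   0.295  0.838] 0.03464876921958857
-19 [ 0.288  0.487  2.167 -1.31   0.273  0.822] 0.07546559433627092
-19 [0.294 0.499 2.218 4.45  0.288 1.348] 0.012262076686870694
-19 [ 0.104  0.478  2.207  1.887  0.11  -2.54 ] 0.2961781592401902
-19 [ 0.288  0.487  2.167 -1.31   0.273  0.822] 0.07546559433629578
```

```bash
cat >> fk.py <<'E'
o=ctrl.get_obs(); dd=dat[:3]+[([.244,.401,1.665,-.001,1.076,-.414],(588.8,158.4,222.6)),(o['qpos'],o['ee_pos'])]
import os
if os.path.exists('P.npy'): P=np.load('P.npy')
else:
    fit=least_squares(lambda p:np.concatenate([fk(q,p)[0]-x for q,x in dd]+[(p-[0,300,450,450,0,280])*.003]),[0,300,450,450,0,300]);P=fit.x;np.save('P.npy',P);print(P,fit.fun)
def ikt(pos,R,q0,l=lo,h=hi,w=(1,1,1)): # soft tilt, hard position
    f=lambda q:np.concatenate([(fk(q,P)[0]-pos),np.array(w)*((fk(q,P)[1]*OFF).inv()*Ro.from_matrix(R)).as_rotvec()])
    s=least_squares(f,np.clip(q0,l+.01,h-.01),bounds=(l,h),x_scale=.1);return s.x,s.fun
E
python3 - <<'E'
from fk import *
l=lo.copy();l[3]=-1.27
h=hi.copy();h[3]=4.41
for s in(-19,-14,-10):
    print(s,*ikt(K+s*kz,kR(2.169+np.pi),[.3,.4,2.2,-1.2,.33,.7],l,h))
    print('   B',*ikt(K+s*kz,kR(2.169),[.3,.4,2.2,4.3,.33,-1.7],l,h))
E
```

```text
[ 15.646 226.802 576.355 450.189  57.207 270.949] [-10.949  -4.533  -0.816  -4.354 -10.928   1.458   2.822 -11.526  -0.059
   2.639 -11.401  -0.384  -0.031  -0.291  -0.198   0.047  -0.22    0.379
   0.001   0.172  -0.027]
-19 [ 0.285  0.486  2.165 -1.27   0.27   0.78 ] [ 0.     0.     0.    -0.062 -0.054  0.   ]
   B [ 0.292  0.497  2.222  4.41   0.288 -1.756] [-0.    -0.    -0.    -0.02  -0.005  0.   ]
-14 [ 0.288  0.475  2.171 -1.27   0.273  0.782] [ 0.     0.     0.    -0.059 -0.051  0.   ]
   B [ 0.295  0.486  2.229  4.41   0.288 -1.756] [-0.    -0.    -0.    -0.025 -0.006  0.   ]
-10 [ 0.291  0.467  2.175 -1.27   0.276  0.783] [ 0.     0.     0.    -0.056 -0.048  0.   ]
   B [ 0.297  0.477  2.234  4.41   0.288 -1.755] [-0.    -0.    -0.    -0.029 -0.007  0.   ]
```

Two branches exist. The present one (q4≈-1.27) puts the tool axis 4.7° off the key axis, which is tolerable for a pad grip on 24 mm wings. I'll use it and correct the lateral offset before descending.

```bash
cat > tgt.py <<'E'
from fk import *
import sys
l=lo.copy();l[3]=-1.27;h=hi.copy();h[3]=4.41
q,r=ikt(K-16*kz,kR(2.169+np.pi),[.3,.4,2.2,-1.2,.33,.7],l,h)
RT=(fk(q,P)[1]*OFF).as_matrix();np.save('RT.npy',RT)
tz=RT[:,2]
if len(sys.argv)>1: tz=tz
# target TCP: grasp point (19 behind TCP) on the wings' centre, 3 outward
G=K+3*kz
def show():
    o=ctrl.get_obs();Pt=G+19*tz
    print('rot',(Ro.from_rotvec(o['orientation']).inv()*Ro.from_matrix(RT)).as_rotvec(),'shift tgt axes',RT.T@(Pt-o['ee_pos']),'q',o['qpos'])
E
python3 -c "
from tgt import *
print(q,r);show()
for s in(60,40,20): print(ikt(G+19*tz-s*tz,RT,q,lo,hi))"
```

```text
[ 0.287  0.48   2.168 -1.27   0.272  0.781] [ 0.     0.     0.    -0.06  -0.052  0.   ]
rot [ 0.069  0.054 -0.   ] shift tgt axes [ 0.112 -6.122 75.067] q [ 0.352  0.315  2.23  -1.224  0.326  0.764]
(array([ 0.324,  0.345,  2.189, -0.943,  0.341,  0.471]), array([0., 0., 0., 0., 0., 0.]))
(array([ 0.312,  0.39 ,  2.186, -1.044,  0.313,  0.567]), array([-0.,  0.,  0.,  0.,  0.,  0.]))
(array([ 0.299,  0.435,  2.18 , -1.158,  0.289,  0.676]), array([-0.,  0.,  0.,  0.,  0., -0.]))
```

```bash
python3 -m pendant '{"grip":[1,1,1,1,1,1],"linear":[[0,-2,0],[0,-2,0],[0,-2,0],[0,0,15],[0,0,0],[0,0,0]],"angular":[[0.023,0.018,0],[0.023,0.018,0],[0.023,0.018,0],[0,0,0],[0,0,0],[0,0,0]]}'
python3 -c "
from tgt import *
show()"
```

```text
t: 5.98
ee_pos: [517.1, 97.0, 127.7]
orientation: [1.108, 2.421, 0.084]
ft_force: [0.4, 1.0, -0.2]
width: 87.7
grasp_force: 0.0
rot [-0.    -0.     0.002] shift tgt axes [-0.615  0.642 61.398] q [ 0.322  0.341  2.186 -0.925  0.345  0.45 ]
```

```bash
python3 -m pendant '{"grip":[1,1,1,1,1,1,1],"linear":[[-0.6,0.6,10],[0,0,10],[0,0,10],[0,0,10],[0,0,10],[0,0,0],[0,0,0]],"angular":[[0,0,0],[0,0,0],[0,0,0],[0,0,0],[0,0,0],[0,0,0],[0,0,0]]}'
python3 -c "
from tgt import *
show()"
```

```text
t: 6.57
ee_pos: [539.4, 90.3, 83.7]
orientation: [1.107, 2.422, 0.084]
ft_force: [0.0, -0.3, 0.0]
width: 87.5
grasp_force: 0.0
rot [-0.001 -0.001  0.003] shift tgt axes [-0.532  0.361 11.6  ] q [ 0.291  0.459  2.162 -1.175  0.283  0.683]
```

```bash
python3 -m pendant '{"grip":[1,1,-1,-1,-1,-1,-1,-1,-1,-1,-1,-1],"linear":[[-0.5,0.4,6],[0,0,5.5],[0,0,0],[0,0,0],[0,0,0],[0,0,0],[0,0,0],[0,0,0],[0,0,0],[0,0,0],[0,0,0],[0,0,0]],"angular":[[0,0,0],[0,0,0],[0,0,0],[0,0,0],[0,0,0],[0,0,0],[0,0,0],[0,0,0],[0,0,0],[0,0,0],[0,0,0],[0,0,0]]}'
python3 -c "
from tgt import *
show();print(o['moment'])"
```

```text
t: 7.57
ee_pos: [545.1, 88.8, 73.5]
orientation: [1.106, 2.422, 0.084]
ft_force: [-0.7, 0.0, 0.1]
width: 24.6
grasp_force: 0.0
rot [-0.    -0.001  0.003] shift tgt axes [-0.242 -0.076 -0.159] q [ 0.283  0.486  2.154 -1.239  0.273  0.743]
[ 0.044  0.077 -0.006]
```

```bash
python3 -m pendant '{"grip":[-1,-1,-1,-1,-1,-1,-1,-1],"linear":[[0,0,0],[0,0,0],[0,0,0],[0,0,0],[0,0,0],[0,0,0],[0,0,0],[0,0,0]],"angular":[[0,0,0],[0,0,0],[0,0,0],[0,0,0],[0,0,0.06],[0,0,0.06],[0,0,0.06],[0,0,0]]}'
python3 -c "
from tgt import *
show();print(o['moment'],o['moment']@kz)"
```

```text
t: 8.23
ee_pos: [546.0, 89.6, 73.9]
orientation: [1.323, 2.316, 0.146]
ft_force: [3.0, 2.5, -1.7]
width: 9.8
grasp_force: 29.9
rot [ 0.002 -0.001 -0.179] shift tgt axes [-0.123 -1.309 -0.086] q [ 0.283  0.486  2.152 -1.24   0.271  0.925]
[ 0.805 -0.765  0.628] 0.01733106246612425
```

```bash
python3 -m pendant '{"grip":[-1,-1,-1,-1,-1,-1,-1,-1,-1,-1,-1,-1],"linear":[[0,0,0],[0,0,0],[0,0,0],[0,0,0],[0,0,0],[0,0,0],[0,0,0],[0,0,0],[0,0,0],[0,0,0],[0,0,0],[0,0,0]],"angular":[[0,0,0.08],[0,0,0.12],[0,0,0.12],[0,0,0.12],[0,0,0.12],[0,0,0.12],[0,0,0.12],[0,0,0.12],[0,0,0.12],[0,0,0.12],[0,0,0.12],[0,0,0.12]]}'
python3 -m pendant '{"grip":[-1,-1],"linear":[[0,0,0],[0,0,0]],"angular":[[0,0,0],[0,0,0]]}'
python3 -c "
from tgt import *
show();print(o['moment'],o['moment']@tz)"
```

```text
t: 9.23
ee_pos: [547.9, 89.6, 75.0]
orientation: [2.627, 0.962, 0.553]
ft_force: [9.1, 0.4, 0.6]
width: 9.8
grasp_force: 29.7
t: 9.4
ee_pos: [548.0, 89.5, 75.0]
orientation: [2.624, 0.967, 0.552]
ft_force: [9.2, 2.3, -0.2]
width: 9.5
grasp_force: 29.8
rot [ 0.004 -0.002 -1.576] shift tgt axes [ 1.432 -2.951 -0.021] q [ 0.283  0.485  2.15  -1.24   0.273  2.321]
[ 0.024 -1.679  0.218] 0.04709598818942791
```

```bash
python3 -m pendant '{"grip":[1,1,1,1,1,1,1,1,1,1,1,1],"linear":[[0,0,0],[0,0,0],[0,0,0],[0,0,0],[0,0,0],[0,0,0],[0,0,0],[0,0,0],[0,0,0],[0,0,0],[0,0,0],[0,0,0]],"angular":[[0,0,0],[0,0,0],[0,0,0],[0,0,0],[0,0,0],[0,0,0],[0,0,0],[0,0,0],[0,0,0],[0,0,-0.12],[0,0,-0.12],[0,0,-0.12]]}'
python3 -m pendant '{"grip":[1,1,1,1,1,1,1,1,1,1,1,1],"linear":[[0,0,0],[0,0,0],[0,0,0],[0,0,0],[0,0,0],[0,0,0],[0,0,0],[0,0,0],[0,0,0],[0,0,0],[0,0,0],[0,0,0]],"angular":[[0,0,-0.12],[0,0,-0.12],[0,0,-0.12],[0,0,-0.12],[0,0,-0.12],[0,0,-0.12],[0,0,-0.12],[0,0,-0.12],[0,0,-0.12],[0,0,-0.12],[0,0,-0.12],[0,0,-0.12]]}'
python3 -c "
from h import *
snap('wrist','w6')"
python3 -m pendant '{"grip":[1,1,1,1,1,1,1,1,1,1,1,1],"linear":[[0,0,0],[0,0,0],[0,0,0],[0,0,0],[0,0,0],[0,0,0],[0,0,0],[0,0,0],[0,0,0],[0,0,0],[0,0,0],[0,0,0]],"angular":[[0,0,-0.12],[0,0,-0.12],[0,0,-0.12],[0,0,-0.12],[0,0,-0.12],[0,0,-0.12],[0,0,-0.12],[0,0,-0.12],[0,0,-0.12],[0,0,-0.12],[0,0,-0.12],[0,0,0]]}'
python3 -c "
from tgt import *
show();im,c=snap('wrist','w7')
cv2.imwrite('pics/v4.png',np.vstack([cv2.imread('pics/w6.png')[100:400],im[100:400]]))
print(proj(c,[K,K-35*kz,M]))"
```

```text
t: 10.4
ee_pos: [545.1, 88.8, 73.5]
orientation: [2.365, 1.403, 0.453]
ft_force: [-0.5, 0.1, -0.7]
width: 85.9
grasp_force: 0.0
t: 11.4
ee_pos: [545.1, 88.8, 73.5]
orientation: [0.825, 2.529, 0.011]
ft_force: [-0.1, 0.7, -0.2]
width: 88.0
grasp_force: 0.0
t: 12.45
ee_pos: [545.1, 88.8, 73.5]
orientation: [-0.916, 2.57, -0.401]
ft_force: [-0.2, 0.3, 0.1]
width: 88.0
grasp_force: 0.0
rot [ 0.    -0.001  1.545] shift tgt axes [-0.222 -0.12  -0.145] q [ 0.283  0.486  2.153 -1.239  0.273 -0.799]
[[315.986 267.049]
 [313.553 241.077]
 [231.238 274.604]]
```

View pics/v4.png

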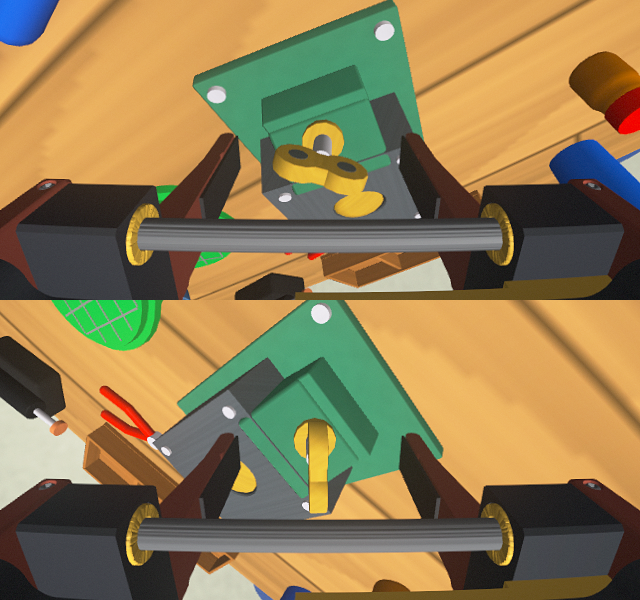

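Bottom view: the wings, at about (318,375) in the full w7 frame, stand edge-on between the fingers. The key turned about 1.57 rad and held. I'll grip again and wind.

```bash
python3 -m pendant '{"grip":[-1,-1,-1,-1,-1,-1,-1,-1,-1,-1,-1,-1],"linear":[[0,0,0],[0,0,0],[0,0,0],[0,0,0],[0,0,0],[0,0,0],[0,0,0],[0,0,0],[0,0,0],[0,0,0],[0,0,0],[0,0,0]],"angular":[[0,0,0],[0,0,0],[0,0,0],[0,0,0],[0,0,0],[0,0,0],[0,0,0],[0,0,0],[0,0,0],[0,0,0],[0,0,0],[0,0,0]]}'
python3 -m pendant '{"grip":[-1,-1,-1,-1,-1,-1,-1,-1,-1,-1,-1,-1],"linear":[[0,0,0],[0,0,0],[0,0,0],[0,0,0],[0,0,0],[0,0,0],[0,0,0],[0,0,0],[0,0,0],[0,0,0],[0,0,0],[0,0,0]],"angular":[[0,0,0],[0,0,0],[0,0,0.06],[0,0,0.12],[0,0,0.12],[0,0,0.12],[0,0,0.12],[0,0,0.12],[0,0,0.12],[0,0,0.12],[0,0,0.12],[0,0,0.12]]}'
python3 -m pendant '{"grip":[-1,-1,-1,-1,-1,-1,-1,-1,-1,-1,-1,-1],"linear":[[0,0,0],[0,0,0],[0,0,0],[0,0,0],[0,0,0],[0,0,0],[0,0,0],[0,0,0],[0,0,0],[0,0,0],[0,0,0],[0,0,0]],"angular":[[0,0,0.12],[0,0,0.12],[0,0,0.12],[0,0,0.12],[0,0,0.12],[0,0,0.12],[0,0,0.12],[0,0,0.12],[0,0,0.12],[0,0,0.12],[0,0,0],[0,0,0]]}'
python3 -c "
from tgt import *
show();print(o['moment'],o['moment']@tz)"
```

```text
t: 13.5
ee_pos: [545.6, 88.2, 73.9]
orientation: [-0.913, 2.57, -0.403]
ft_force: [9.5, -13.0, 5.2]
width: 11.5
grasp_force: 8.0
t: 14.5
ee_pos: [545.9, 88.8, 73.9]
orientation: [0.609, 2.589, -0.044]
ft_force: [2.8, -2.7, 0.2]
width: 9.6
grasp_force: 30.5
t: 15.5
ee_pos: [546.5, 89.7, 74.6]
orientation: [1.993, 1.829, 0.34]
ft_force: [-0.1, 1.0, 4.7]
width: 10.7
grasp_force: 30.2
rot [ 0.003 -0.001 -0.797] shift tgt axes [ 0.403 -1.972  0.327] q [ 0.283  0.485  2.152 -1.24   0.272  1.543]
[ 0.167 -0.933  0.336] -0.09591301382467055
```

```bash
python3 -m pendant '{"grip":[-1,-1,-1,-1,-1,-1,-1,-1],"linear":[[0,0,0],[0,0,0],[0,0,0],[0,0,0],[0,0,0],[0,0,0],[0,0,0],[0,0,0]],"angular":[[0,0,0.12],[0,0,0.12],[0,0,0.12],[0,0,0.12],[0,0,0.12],[0,0,0.12],[0,0,0],[0,0,0]]}'
python3 -c "
from tgt import *
show();print(o['moment'],o['moment']@tz,o['joint_torque'][5])"
python3 -m pendant '{"grip":[-1,-1,-1,-1,-1],"linear":[[0,0,0],[0,0,0],[0,0,0],[0,0,0],[0,0,0]],"angular":[[0,0,0.06],[0,0,0.06],[0,0,0.06],[0,0,0],[0,0,0]]}'
python3 -c "
from tgt import *
show();print(o['moment'],o['moment']@tz,o['joint_torque'][5])"
```

```text
t: 16.17
ee_pos: [545.9, 88.3, 74.7]
orientation: [2.584, 1.043, 0.533]
ft_force: [-2.6, -2.7, 10.9]
width: 17.8
grasp_force: 38.1
rot [ 0.002  0.001 -1.514] shift tgt axes [ 1.085 -0.666  0.507] q [ 0.283  0.484  2.153 -1.242  0.275  2.262]
[-1.185 -0.592  0.635] -1.0058993757867245 1.3047177717089653
t: 16.58
ee_pos: [546.2, 88.8, 74.8]
orientation: [2.692, 0.819, 0.576]
ft_force: [-2.2, -1.8, 10.0]
width: 22.6
grasp_force: 54.4
rot [ 0.003 -0.    -1.691] shift tgt axes [ 0.887 -1.219  0.504] q [ 0.283  0.484  2.153 -1.243  0.274  2.44 ]
[-1.396 -0.662  1.505] -1.860686620668133 1.972995400428772
```

The pads were pried open and the torque reached about 1.9 N m, so the key is hard against something. I'll release and measure the wing angle and the blank.

```bash
python3 -m pendant '{"grip":[-1,-1,-1,-1,1,1,1,1,1,1,1,1],"linear":[[0,0,0],[0,0,0],[0,0,0],[0,0,0],[0,0,0],[0,0,0],[0,0,0],[0,0,0],[0,0,0],[0,0,0],[0,0,0],[0,0,0]],"angular":[[0,0,-0.12],[0,0,-0.12],[0,0,-0.12],[0,0,0],[0,0,0],[0,0,0],[0,0,0],[0,0,0],[0,0,0],[0,0,0],[0,0,0],[0,0,0]]}'
python3 -c "
from tgt import *
show();im,c=snap('wrist','w8');print(proj(c,[K,K-35*kz,M]))
S,_=snap('scene','s2')
cv2.imwrite('pics/v5.png',np.hstack([cv2.resize(im[150:400,150:500],(490,350)),cv2.resize(S[195:305,340:430],(286,350))]))"
```

```text
t: 17.58
ee_pos: [545.0, 88.8, 73.5]
orientation: [2.463, 1.258, 0.486]
ft_force: [0.1, -0.2, -0.0]
width: 63.9
grasp_force: 0.0
rot [-0.001 -0.001 -1.337] shift tgt axes [-0.278 -0.051 -0.175] q [ 0.283  0.486  2.154 -1.239  0.273  2.083]
[[322.941 266.286]
 [326.209 234.717]
 [432.104 172.565]]
```

View pics/v5.png

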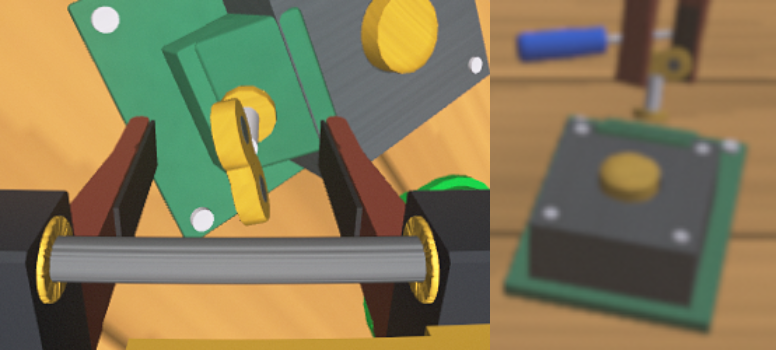

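w8/s2: the blank now stands proud of the die top. The wings are lagging the tool, with recesses at crop (243,127) and (264,185). I'll get the wing angle from rays onto the key's mid plane.

Run:
```python
from tgt import *
def hit(c,uv):
    p,v=ray(c,uv);return p+v*(((K-p)@kz)/(v@kz))[:,None]
for n,pts in(('w8',[(150+243/1.4,150+127/1.4),(150+264/1.4,150+185/1.4)]),('w6',[(294,156+100),(345,163+100)]),('w3',[(253+106*.1875,215+227*.1875),(253+216*.1875,215+232*.1875)])):
    c=load('wrist',n)[1];H=hit(c,pts);w=H[1]-H[0];a=np.arctan2(w@u,w@Y);m=H.mean(0)-K
    print(n,'angle mod pi',a%np.pi,'len',np.linalg.norm(w),'mid off',m@u,m@Y, 'perp',abs(np.cross(m,w/np.linalg.norm(w))@kz))
# blank extents in w8
im,c=load('wrist','w8');h=cv2.cvtColor(im,cv2.COLOR_BGR2HSV)
br=((h[...,0]>=18)&(h[...,0]<=30)&(h[...,1]>150)&(h[...,2]>110)).astype(np.uint8);br[:,:405]=0;br[:120]=0;br[220:]=0
k=big(br)[0];print(cv2.boundingRect(k),cv2.fitEllipse(k))
for z in(52,60,69,73):print(z,proj(c,[M*[1,1,0]+[0,0,z]]))
```

```text
w8 angle mod pi 0.046195324298477836 len 24.6513910090108 mid off 4.801415554309574 1.0078267298115928 perp 4.749753010146551
w6 angle mod pi 0.4937932889169944 len 25.606875044968127 mid off -4.215754363252244 0.2308238983305839 perp 3.821549279593922
w3 angle mod pi 2.1600124388522377 len 25.092190040602826 mid off 2.8978099746224135 4.080623779592127 perp 5.0028754097638855
(408, 143, 55, 59) ((435.0524597167969, 171.74752807617188), (53.923397064208984, 59.48137664794922), 10.698094367980957)
52 [[423.848 171.878]]
60 [[432.104 172.565]]
69 [[442.002 173.392]]
73 [[446.625 173.78 ]]
```

Initial angle 2.165, now 6.33, so that is 4.165 rad if the key started at zero. The blank's height will tell whether this is the stop, so I'll triangulate it from two close views.

```bash
python3 -m pendant '{"grip":[1,1,1,1,1,1,1],"linear":[[0,0,-12],[0,0,-12],[0,0,-12],[0,0,-12],[0,0,-12],[0,0,0],[0,0,0]],"angular":[[0,0,0],[0,0,0],[0,0,0],[0,0,0],[0,0,0],[0,0,0],[0,0,0]]}'
python3 -c "
from h import *
snap('wrist','w9')"
python3 -m pendant '{"grip":[1,1,1,1,1],"linear":[[0,30,0],[0,30,0],[0,20,0],[0,0,0],[0,0,0]],"angular":[[0,0,0],[0,0,0],[0,0,0],[0,0,0],[0,0,0]]}'
python3 - <<'E'
from tgt import *
show();snap('wrist','w10')
out=[]
for n in('w9','w10'):
    im,c=load('wrist',n);h=cv2.cvtColor(im,cv2.COLOR_BGR2HSV)
    e=proj(c,[M+[0,0,5]])[0].astype(int);print(n,'pred',e,[proj(c,[M*[1,1,0]+[0,0,z]])[0] for z in(60,66.4,69,73)])
    x,y=np.clip(e-45,0,[550,310]);cr=im[y:y+90,x:x+90];out.append(cv2.resize(cr,(400,400),interpolation=cv2.INTER_CUBIC));print('crop',x,y)
cv2.imwrite('pics/v6.png',np.hstack(out))
E
```

```text
t: 18.27
ee_pos: [518.9, 97.2, 127.2]
orientation: [2.462, 1.258, 0.489]
ft_force: [-0.2, -0.5, 0.5]
width: 87.9
grasp_force: 0.0
t: 18.73
ee_pos: [575.5, 51.8, 161.3]
orientation: [2.464, 1.255, 0.486]
ft_force: [0.0, -0.5, 0.2]
width: 88.4
grasp_force: 0.0
rot [-0.001  0.001 -1.339] shift tgt axes [ 78.246 -18.173  59.1  ] q [ 0.185  0.324  2.079 -0.634  0.375  1.366]
w9 pred [412 157] [array([408.782, 157.146]), array([413.873, 157.287]), array([415.999, 157.347]), array([419.337, 157.44 ])]
crop 367 112
w10 pred [318 155] [array([316.163, 155.705]), array([319.434, 155.811]), array([320.802, 155.856]), array([322.951, 155.926])]
crop 273 110
```

View pics/v6.png

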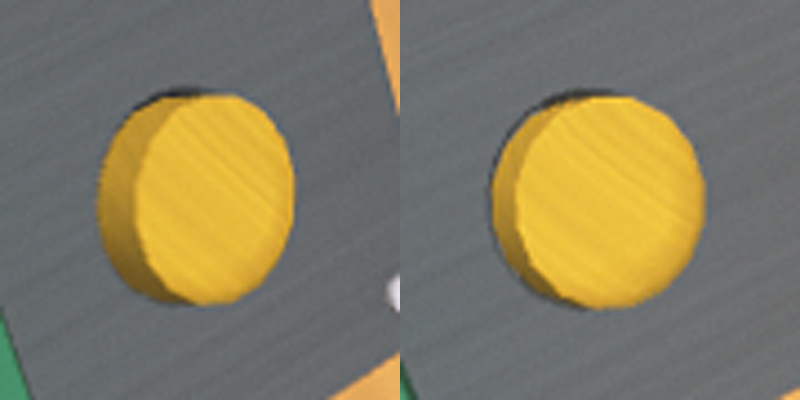

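Blank: the wall top, with ring centres at 415.4 (w9) and 320.25 (w10), triangulates to z≈68.8 against 69 when fully wound. So the key seems to be at its stop and had started partly wound. To be sure, I'll regrip it squarely and press once more against the stop.

```bash
python3 -m pendant '{"grip":[1,1,1,1,1,1,1,1],"linear":[[0,-30,0],[0,-30,0],[0,-20,0],[0,0,0],[0,0,0],[0,0,0],[0,0,0],[0,0,0]],"angular":[[0,0,0],[0,0,0],[0,0,0],[0,0,-0.1],[0,0,-0.1],[0,0,-0.1],[0,0,0],[0,0,0]]}'
python3 -c "
from tgt import *
show()
o=ctrl.get_obs();R=Ro.from_rotvec(o['orientation']).as_matrix();print('shift tool axes',R.T@(G+19*tz-o['ee_pos']))"
```

```text
t: 19.45
ee_pos: [517.3, 97.3, 125.8]
orientation: [2.22, 1.59, 0.404]
ft_force: [-0.4, -0.5, 0.1]
width: 87.9
grasp_force: 0.0
rot [-0.002 -0.001 -1.039] shift tgt axes [-1.473  0.811 59.636] q [ 0.322  0.346  2.185 -0.929  0.343  1.494]
shift tool axes [-0.032  1.817 59.632]
```

```bash
python3 -m pendant '{"grip":[1,1,1,1,1,1,1,-1,-1,-1,-1,-1],"linear":[[0,1.8,12],[0,0,12],[0,0,12],[0,0,12],[0,0,12],[0,0,0],[0,0,0],[0,0,0],[0,0,0],[0,0,0],[0,0,0],[0,0,0]],"angular":[[0,0,0],[0,0,0],[0,0,0],[0,0,0],[0,0,0],[0,0,0],[0,0,0],[0,0,0],[0,0,0],[0,0,0],[0,0,0],[0,0,0]]}'
python3 -m pendant '{"grip":[-1,-1,-1,-1,-1,-1,-1,-1,-1,-1,-1],"linear":[[0,0,0],[0,0,0],[0,0,0],[0,0,0],[0,0,0],[0,0,0],[0,0,0],[0,0,0],[0,0,0],[0,0,0],[0,0,0]],"angular":[[0,0,0],[0,0,0],[0,0,0],[0,0,0],[0,0,0],[0,0,0],[0,0,0],[0,0,0],[0,0,0],[0,0,0],[0,0,0]]}'
cat > mz.py <<'E'
from tgt import *
show();print('moment tz',o['moment']@tz,'tau6',o['joint_torque'][5],'w',o['width'])
E
python3 mz.py
python3 -m pendant '{"grip":[-1,-1,-1],"linear":[[0,0,0],[0,0,0],[0,0,0]],"angular":[[0,0,0.06],[0,0,0.04],[0,0,0]]}'
python3 mz.py
```

```text
t: 20.45
ee_pos: [546.7, 88.4, 74.8]
orientation: [2.218, 1.591, 0.406]
ft_force: [-0.7, -0.5, -0.6]
width: 57.4
grasp_force: 0.0
t: 21.37
ee_pos: [546.7, 88.3, 74.4]
orientation: [2.218, 1.591, 0.405]
ft_force: [0.3, 0.8, -0.4]
width: 10.5
grasp_force: 29.8
rot [-0.    -0.001 -1.037] shift tgt axes [ 1.412 -1.077 -0.138] q [ 0.281  0.485  2.151 -1.228  0.273  1.769]
moment tz 0.015069922763424079 tau6 0.013795190316159278 w 10.533614028382123
t: 21.62
ee_pos: [546.6, 88.3, 74.3]
orientation: [2.304, 1.484, 0.433]
ft_force: [-0.4, -0.9, -1.1]
width: 10.8
grasp_force: 30.8
rot [-0.    -0.001 -1.137] shift tgt axes [ 1.294 -0.993 -0.13 ] q [ 0.281  0.485  2.151 -1.228  0.273  1.869]
moment tz -0.4451390498025462 tau6 1.1248258128762245 w 10.825609758126332
```

```bash
python3 -m pendant '{"grip":[-1,-1,-1,-1],"linear":[[0,0,0],[0,0,0],[0,0,0],[0,0,0]],"angular":[[0,0,0.05],[0,0,0.05],[0,0,0],[0,0,0]]}'
python3 mz.py
```

```text
t: 21.95
ee_pos: [546.2, 87.9, 74.3]
orientation: [2.383, 1.377, 0.458]
ft_force: [-2.2, -1.8, 1.0]
width: 11.5
grasp_force: 33.8
rot [-0.001  0.    -1.233] shift tgt axes [ 1.365 -0.497 -0.116] q [ 0.281  0.485  2.151 -1.228  0.274  1.966]
moment tz -0.7716973359914492 tau6 0.9262911044061184 w 11.496014316174973
```

Torque climbs to 0.77 N m, three times the spring's, with almost no pad slip, so the key is firmly at its stop. I'll release, back off, and work out the turn to the upright pose over the blank.

```bash
python3 -m pendant '{"grip":[1,1,1,1,1,1,1,1,1,1,1,1],"linear":[[0,0,0],[0,0,0],[0,0,0],[0,0,0],[0,0,0],[0,0,0],[0,0,-10],[0,0,-20],[0,0,-25],[0,0,-30],[0,0,-30],[0,0,0]],"angular":[[0,0,0],[0,0,0],[0,0,0],[0,0,0],[0,0,0],[0,0,0],[0,0,0],[0,0,0],[0,0,0],[0,0,0],[0,0,0],[0,0,0]]}'
cat > b.py <<'E'
from h import *
import sys
M=np.array([641.7,63.6]);th=-0.256
def tgt(xyz,th):
    R=np.array([[np.cos(th),np.sin(th),0],[np.sin(th),-np.cos(th),0],[0,0,-1]]);o=ctrl.get_obs()
    l,r=tool_delta(o,np.array(xyz),R);print('rot',r,'shift tgt axes',R.T@(np.array(xyz)-o['ee_pos']),'q',o['qpos'],'w',o['width'],'F',o['ft_force'])
E
python3 -c "
from b import *
tgt([*M,130],th)"
```

```text
t: 22.95
ee_pos: [495.9, 105.1, 180.3]
orientation: [2.384, 1.372, 0.468]
ft_force: [0.7, 0.6, 0.0]
width: 86.4
grasp_force: 0.0
rot [ 0.33  -0.403  1.273] shift tgt axes [151.587   3.222  50.319] q [ 0.358  0.206  2.193 -0.715  0.445  1.492] w 86.3769632165999 F [0.685 0.599 0.014]
```

```bash
python3 -m pendant '{"grip":[1,1,1,1,1,1,1,1,1,1,1,1],"linear":[[0,0,0],[0,0,0],[0,0,0],[0,0,0],[0,0,0],[0,0,0],[0,0,0],[0,0,0],[0,0,0],[0,0,0],[0,0,0],[0,0,0]],"angular":[[0.0275,-0.0336,0.106],[0.0275,-0.0336,0.106],[0.0275,-0.0336,0.106],[0.0275,-0.0336,0.106],[0.0275,-0.0336,0.106],[0.0275,-0.0336,0.106],[0.0275,-0.0336,0.106],[0.0275,-0.0336,0.106],[0.0275,-0.0336,0.106],[0.0275,-0.0336,0.106],[0.0275,-0.0336,0.106],[0.0275,-0.0336,0.106]]}'
python3 -m pendant '{"grip":[1,1,1,1,1,1],"linear":[[30,0.6,0],[30,0.6,0],[30,0.6,0],[30,0.6,0],[30,0.6,0],[0,0,0]],"angular":[[0,0,0],[0,0,0],[0,0,0],[0,0,0],[0,0,0],[0,0,0]]}'
python3 -c "
from b import *
tgt([*M,130],th)"
```

```text
t: 23.95
ee_pos: [496.0, 103.7, 175.7]
orientation: [3.112, -0.408, -0.01]
ft_force: [0.4, -0.3, -0.4]
width: 87.6
grasp_force: 0.0
t: 24.45
ee_pos: [644.9, 61.2, 174.9]
orientation: [3.112, -0.403, -0.002]
ft_force: [-1.1, -0.3, -0.8]
width: 87.5
grasp_force: 0.0
rot [ 0.004  0.001 -0.002] shift tgt axes [-3.744 -1.486 44.907] q [ 0.078  0.511  1.609 -0.004  1.024  1.909] w 87.50762550822282 F [-1.072 -0.308 -0.843]
```

```bash
python3 -m pendant '{"grip":[1,1,1],"linear":[[-3.7,-1.5,0],[0,0,0],[0,0,0]],"angular":[[0,0,0],[0,0,0],[0,0,0]]}'
python3 - <<'E'
from b import *
print(tri([(load('wrist','w9')[1],(415.4,156.8)),(load('wrist','w10')[1],(320.25,155.3))]))
im,c=snap('wrist','w11');h=cv2.cvtColor(im,cv2.COLOR_BGR2HSV)
br=((h[...,0]>=18)&(h[...,0]<=30)&(h[...,1]>150)&(h[...,2]>110)).astype(np.uint8);br[:,:200]=0;br[:,440:]=0;br[330:]=0
for k in big(br,3):
    e=cv2.fitEllipse(k) if len(k)>5 else None;print(cv2.boundingRect(k),e, e and plane(c,[e[0]],68))
print(proj(c,[[*M,60],[*M,69]]));tgt([*M,62.5],th)
cv2.imwrite('pics/v7.png',im)
E
```

```text
t: 24.7
ee_pos: [635.2, 65.9, 175.0]
orientation: [3.112, -0.399, -0.011]
ft_force: [0.3, 1.0, -0.2]
width: 87.7
grasp_force: 0.0
(array([641.857,  62.349,  68.272]), [np.float64(0.010213596827411813), np.float64(0.01021359682749558)])
(297, 161, 46, 46) ((319.4123840332031, 183.3090057373047), (45.19997024536133, 46.0705680847168), 131.1007843017578) [[642.528  63.907  68.   ]]
(293, 291, 54, 29) ((319.1255187988281, 305.6829833984375), (28.958255767822266, 58.75688171386719), 91.17577362060547) [[524.234  94.945  68.   ]]
(307, 259, 26, 16) ((319.1632385253906, 266.628173828125), (16.572837829589844, 25.359304428100586), 92.922607421875) [[565.616  84.139  68.   ]]
[[319.956 181.638]
 [320.017 184.457]]
rot [0.004 0.006 0.001] shift tgt axes [  6.612   0.706 112.849] q [ 0.086  0.5    1.627 -0.003  1.022  1.913] w 87.78871260491267 F [-0.086  0.815  0.149]
```

View pics/v7.png

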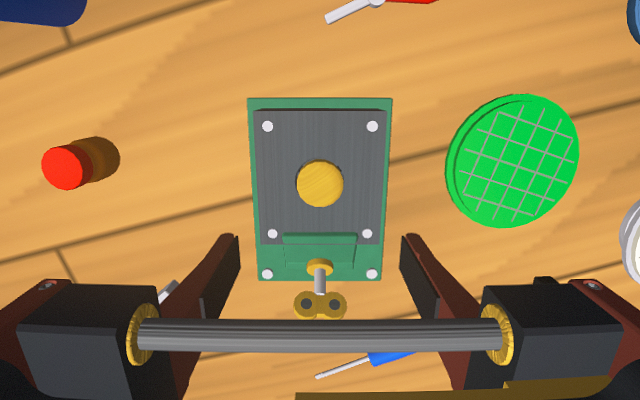

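v7 shows the blank at (319,183), as predicted for the cavity, with the key wings lying across at (319,305). Three estimates agree on a blank centre of (642.2, 63.3). I'll descend.

```bash
python3 -m pendant '{"grip":[1,1,1,1,1,1,1,1],"linear":[[7,0.8,0],[0,0,25],[0,0,25],[0,0,25],[0,0,15],[0,0,0],[0,0,0],[0,0,0]],"angular":[[0.004,0.006,0],[0,0,0],[0,0,0],[0,0,0],[0,0,0],[0,0,0],[0,0,0],[0,0,0]]}'
python3 -c "
from b import *
tgt([642.2,63.3,62.5],th)"
```

```text
t: 25.42
ee_pos: [644.5, 63.1, 86.9]
orientation: [-3.116, 0.4, -0.005]
ft_force: [0.2, 0.1, 0.8]
width: 87.9
grasp_force: 0.0
rot [-0.001 -0.003  0.001] shift tgt axes [-2.236  0.414 24.376] q [ 0.079  0.621  1.656 -0.     0.861  1.906] w 87.91442589345421 F [0.207 0.082 0.811]
```

```bash
python3 -m pendant '{"grip":[1,1,1,1,1,1],"linear":[[-2.2,0.4,8],[0,0,8],[0,0,5],[0,0,2],[0,0,0],[0,0,0]],"angular":[[0,0,0],[0,0,0],[0,0,0],[0,0,0],[0,0,0],[0,0,0]]}'
python3 -c "
from b import *
tgt([642.2,63.3,62.5],th)"
```

```text
t: 25.92
ee_pos: [641.4, 63.2, 62.5]
orientation: [-3.116, 0.4, -0.002]
ft_force: [-0.1, 0.4, 0.4]
width: 87.9
grasp_force: 0.0
rot [-0.    -0.001  0.001] shift tgt axes [ 0.75  -0.328 -0.03 ] q [ 0.08   0.653  1.668 -0.     0.819  1.906] w 87.8859874849063 F [-0.143  0.44   0.355]
```

```bash
python3 -m pendant '{"grip":[-1,-1,-1,-1,-1,-1,-1,-1,-1,-1,-1,-1],"linear":[[0.5,0,0],[0,0,0],[0,0,0],[0,0,0],[0,0,0],[0,0,0],[0,0,0],[0,0,0],[0,0,0],[0,0,0],[0,0,0],[0,0,0]],"angular":[[0,0,0],[0,0,0],[0,0,0],[0,0,0],[0,0,0],[0,0,0],[0,0,0],[0,0,0],[0,0,0],[0,0,0],[0,0,0],[0,0,0]]}'
python3 -m pendant '{"grip":[-1,-1,-1,-1,-1,-1,-1],"linear":[[0,0,-2],[0,0,-3],[0,0,-4],[0,0,-5],[0,0,-6],[0,0,0],[0,0,0]],"angular":[[0,0,0],[0,0,0],[0,0,0],[0,0,0],[0,0,0],[0,0,0],[0,0,0]]}'
python3 -c "
from b import *
tgt([642.2,63.3,62.5],th)
snap('scene','s3')"
```

```text
t: 26.92
ee_pos: [641.9, 63.1, 62.7]
orientation: [-3.116, 0.4, -0.003]
ft_force: [0.2, 0.3, -0.2]
width: 39.0
grasp_force: 30.0
t: 27.5
ee_pos: [642.3, 63.1, 83.4]
orientation: [-3.116, 0.4, -0.004]
ft_force: [0.5, 0.8, -1.0]
width: 39.2
grasp_force: 30.0
rot [-0.001 -0.003  0.001] shift tgt axes [-0.154 -0.15  20.853] q [ 0.08   0.624  1.662 -0.     0.853  1.906] w 39.186978583233675 F [ 0.459  0.77  -0.974]
```

The blank is held (width 39, grip 30 N, about 1 N of weight). I'll lift it, carry it over, and look at the turntable from two places.

```bash
python3 -m pendant '{"grip":[-1,-1,-1,-1,-1,-1],"linear":[[0,0,-15],[0,0,-25],[0,0,-25],[0,0,-25],[0,0,-10],[0,0,0]],"angular":[[0,0,0],[0,0,0],[0,0,0],[0,0,0],[0,0,0],[0,0,0]]}'
python3 -m pendant '{"grip":[-1,-1,-1,-1,-1,-1,-1,-1,-1,-1,-1,-1],"linear":[[-3,15,0],[-3,25,0],[-3,35,0],[-3,36,0],[-3,36,0],[-3,36,0],[-3,36,0],[-3,36,0],[-3,35,0],[-2,20,0],[0,0,0],[0,0,0]],"angular":[[0,0,0],[0,0,0],[0,0,0],[0,0,0],[0,0,0],[0,0,0],[0,0,0],[0,0,0],[0,0,0],[0,0,0],[0,0,0],[0,0,0]]}'
python3 -c "
from h import *
snap('wrist','w12')"
python3 -m pendant '{"grip":[-1,-1,-1,-1,-1],"linear":[[0,15,0],[0,25,0],[0,15,0],[0,0,0],[0,0,0]],"angular":[[0,0,0],[0,0,0],[0,0,0],[0,0,0],[0,0,0]]}'
python3 - <<'E'
from b import *
snap('wrist','w13');vs=[]
for n in('w12','w13'):
    im,c=load('wrist',n);h=cv2.cvtColor(im,cv2.COLOR_BGR2HSV)
    m=((h[...,1]<45)&(h[...,2]>170)).astype(np.uint8)
    m=cv2.morphologyEx(cv2.morphologyEx(m,cv2.MORPH_CLOSE,np.ones((7,7))),cv2.MORPH_OPEN,cv2.getStructuringElement(cv2.MORPH_ELLIPSE,(31,31)))
    k=big(m)[0];e=cv2.fitEllipse(cv2.convexHull(k));q=plane(c,[e[0]],40);P=plane(c,k[:,0],40)-q
    print(n,e,q,np.percentile(np.linalg.norm(P,axis=1),[1,25,50,75,99]));vs.append((c,e[0]))
print(tri(vs));tgt([478,-305,60],th)
cv2.imwrite('pics/v8.png',np.vstack([cv2.resize(load('wrist',n)[0],(480,300)) for n in('w12','w13')]))
E
```

```text
t: 28.05
ee_pos: [643.3, 63.2, 185.2]
orientation: [-3.115, 0.4, -0.01]
ft_force: [0.6, 0.4, -1.6]
width: 39.1
grasp_force: 30.0
t: 29.05
ee_pos: [533.4, -230.2, 180.6]
orientation: [-3.114, 0.404, 0.002]
ft_force: [0.8, -0.2, 0.2]
width: 38.9
grasp_force: 30.0
t: 29.52
ee_pos: [521.4, -282.3, 182.0]
orientation: [-3.115, 0.401, -0.001]
ft_force: [-0.7, -0.3, -1.1]
width: 38.8
grasp_force: 30.0
w12 ((409.76519775390625, 213.83131408691406), (118.87580871582031, 135.3624725341797), 90.0461196899414) [[ 479.916 -307.339   40.   ]] [42.08  58.602 62.186 66.089 72.809]
w13 ((360.9600830078125, 206.88067626953125), (97.87909698486328, 135.44891357421875), 107.71958923339844) [[ 487.119 -314.669   40.   ]] [22.068 48.607 52.915 63.1   71.994]
(array([ 472.395, -314.022,   12.409]), [np.float64(4.563279183833004), np.float64(4.563279183833109)])
rot [-0.001 -0.001  0.001] shift tgt axes [-36.165  33.403 122.033] q [-0.516  0.425  1.734  0.001  0.982  1.309] w 38.72174684070093 F [-1.162  0.959 -1.352]
```

View pics/v8.png

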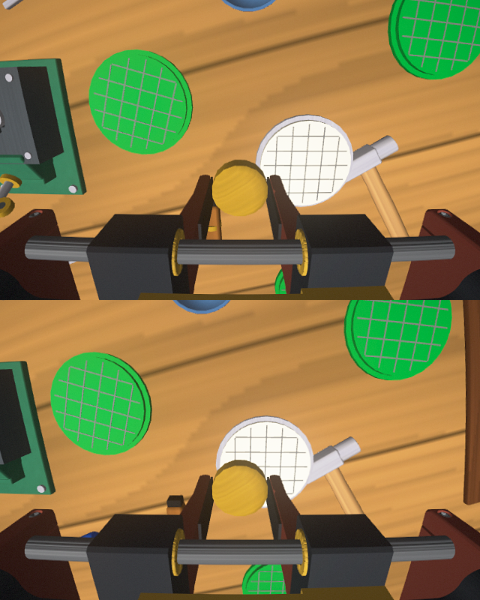

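The blank is held dome up, and it and the hammer partly cover the white disc (w12 (507,267) full scale, w13 (440,260)). I'll fit a circle of radius 60 robustly to the disc's edge rays.

Run:
```python
from b import *
from scipy.optimize import least_squares
for n,z0 in(('w1',(312,212)),('w2',(403,200)),('w12',(406,213)),('w13',(353,206))):
    im,c=load('wrist',n);h=cv2.cvtColor(im,cv2.COLOR_BGR2HSV)
    m=((h[...,2]>222)&(h[...,1]<30)).astype(np.uint8)
    m=cv2.morphologyEx(m,cv2.MORPH_CLOSE,np.ones((5,5)))
    k=max(cv2.findContours(m,cv2.RETR_EXTERNAL,cv2.CHAIN_APPROX_NONE)[0],key=cv2.contourArea)
    out=[]
    for z in(30,40,50):
        P=plane(c,k[:,0],z)[:,:2]
        s=least_squares(lambda p:np.hypot(*(P-p[:2]).T)-p[2],[478,-305,60],loss='cauchy',f_scale=1.)
        out.append(s.x)
    r=np.hypot(*(plane(c,k[:,0],40)[:,:2]-out[1][:2]).T)-out[1][2]
    print(n,cv2.boundingRect(k),np.array(out).round(1).tolist(),'inl',(abs(r)<1.5).mean(), proj(c,[[*out[1][:2],40]]))
```

```text
w1 (258, 164, 108, 101) [[469.7, -306.3, 61.4], [473.2, -305.0, 59.7], [476.8, -303.6, 58.0]] inl 0.9802631578947368 [[311.539 216.682]]
w2 (349, 158, 110, 101) [[471.3, -309.0, 61.4], [473.5, -305.1, 59.6], [475.7, -301.2, 57.9]] inl 0.7341040462427746 [[403.133 210.173]]
w12 (347, 154, 134, 121) [[472.3, -305.3, 65.0], [476.8, -303.5, 62.9], [481.3, -301.8, 60.8]] inl 0.5739514348785872 [[406.53 217.59]]
w13 (288, 156, 169, 109) [[472.7, -304.0, 65.1], [476.7, -304.0, 63.0], [480.8, -303.9, 61.0]] inl 0.44204322200392926 [[352.644 219.09 ]]
```

w1 and w2 agree at plane z=40 with radius 59.7 against 60, giving a disc centre of (473.5, -305). Moving over it and down.

```bash
python3 -c "
from b import *
tgt([473.7,-304.8,46],th)"
```

```text
rot [-0.001 -0.001  0.001] shift tgt axes [-40.376  34.298 136.033] q [-0.516  0.425  1.734  0.001  0.982  1.309] w 38.72174684070093 F [-1.162  0.959 -1.352]
```

```bash
python3 -m pendant '{"grip":[-1,-1,-1,-1,-1,-1,-1,-1,-1,-1],"linear":[[-10,8.5,0],[-20,17,0],[-10.4,8.8,10],[0,0,20],[0,0,25],[0,0,25],[0,0,20],[0,0,10],[0,0,0],[0,0,0]],"angular":[[0,0,0],[0,0,0],[0,0,0],[0,0,0],[0,0,0],[0,0,0],[0,0,0],[0,0,0],[0,0,0],[0,0,0]]}'
python3 -c "
from b import *
tgt([473.7,-304.8,46],th)"
```

```text
t: 30.4
ee_pos: [473.7, -305.4, 72.5]
orientation: [-3.116, 0.399, -0.002]
ft_force: [0.0, -0.6, -0.8]
width: 38.7
grasp_force: 30.0
rot [-0.001 -0.001  0.001] shift tgt axes [-0.172 -0.596 26.528] q [-0.594  0.549  1.853  0.001  0.739  1.231] w 38.72948192319452 F [ 0.025 -0.555 -0.756]
```

```bash
python3 -m pendant '{"grip":[-1,-1,-1,-1,-1,-1,-1,-1,-1],"linear":[[0,-0.6,8],[0,0,6],[0,0,4],[0,0,3],[0,0,2],[0,0,1.5],[0,0,1],[0,0,0],[0,0,0]],"angular":[[0,0,0],[0,0,0],[0,0,0],[0,0,0],[0,0,0],[0,0,0],[0,0,0],[0,0,0],[0,0,0]]}'
python3 -m pendant '{"grip":[-1,-1,-1],"linear":[[0,0,0.8],[0,0,0],[0,0,0]],"angular":[[0,0,0],[0,0,0],[0,0,0]]}'
```

```text
t: 31.15
ee_pos: [474.1, -305.2, 46.9]
orientation: [-3.116, 0.4, -0.003]
ft_force: [-0.4, 0.6, -0.3]
width: 39.0
grasp_force: 30.0
t: 31.4
ee_pos: [474.1, -305.2, 46.2]
orientation: [-3.116, 0.4, -0.003]
ft_force: [-0.9, 0.0, -1.3]
width: 38.8
grasp_force: 30.0
```

```bash
for i in 1; do python3 -m pendant '{"grip":[-1,-1,-1],"linear":[[0,0,0.5],[0,0,0],[0,0,0]],"angular":[[0,0,0],[0,0,0],[0,0,0]]}' | grep -E "ee|ft"; done
python3 -m pendant '{"grip":[-1,-1,-1],"linear":[[0,0,0.5],[0,0,0],[0,0,0]],"angular":[[0,0,0],[0,0,0],[0,0,0]]}' | grep -E "ee|ft"
python3 -m pendant '{"grip":[-1,-1,-1],"linear":[[0,0,0.5],[0,0,0],[0,0,0]],"angular":[[0,0,0],[0,0,0],[0,0,0]]}' | grep -E "ee|ft"
```

```text
ee_pos: [474.1, -305.2, 45.6]
ft_force: [-0.3, -0.3, -0.9]
ee_pos: [474.2, -305.2, 45.6]
ft_force: [-1.6, 1.8, 5.4]
ee_pos: [474.1, -305.2, 45.5]
ft_force: [-2.3, 1.4, 10.6]
```

Contact at TCP z 45.5, exactly where expected, which also confirms the blank's lift height. I'll ease off, open, and rise.

```bash
python3 -m pendant '{"grip":[-1,-1,1,1,1,1,1,1,1,1,1,1],"linear":[[0,0,-0.7],[0,0,0],[0,0,0],[0,0,0],[0,0,0],[0,0,0],[0,0,0],[0,0,0],[0,0,0],[0,0,-5],[0,0,-15],[0,0,-25]],"angular":[[0,0,0],[0,0,0],[0,0,0],[0,0,0],[0,0,0],[0,0,0],[0,0,0],[0,0,0],[0,0,0],[0,0,0],[0,0,0],[0,0,0]]}'
python3 -m pendant '{"grip":[1,1,1,1,1,1],"linear":[[0,0,-30],[0,0,-30],[30,0,-20],[20,0,0],[0,0,0],[0,0,0]],"angular":[[0,0,0],[0,0,0],[0,0,0],[0,0,0],[0,0,0],[0,0,0]]}'
python3 - <<'E'
from b import *
from scipy.optimize import least_squares
im,c=snap('wrist','w14');S,_=snap('scene','s4');D,_=snap('side','d4')
h=cv2.cvtColor(im,cv2.COLOR_BGR2HSV)
br=((h[...,0]>=18)&(h[...,0]<=30)&(h[...,1]>150)&(h[...,2]>110)).astype(np.uint8);br[:,:200]=0;br[:,440:]=0;br[330:]=0
k=big(br)[0];e=cv2.fitEllipse(k);print('blank',e,plane(c,[e[0]],51))
m=((h[...,2]>222)&(h[...,1]<30)).astype(np.uint8)|br;m=cv2.morphologyEx(m,cv2.MORPH_CLOSE,np.ones((7,7)))
k=big(m)[0];P=plane(c,k[:,0],40)[:,:2];s=least_squares(lambda p:np.hypot(*(P-p[:2]).T)-p[2],[474,-305,60],loss='cauchy');print('disc',s.x)
cv2.imwrite('pics/v9.png',np.vstack([cv2.resize(im,(480,300)),cv2.resize(S[160:320,160:500],(640,300))[:,:480]]))
E
```

```text
t: 33.15
ee_pos: [472.5, -304.2, 89.1]
orientation: [-3.114, 0.4, 0.004]
ft_force: [-0.4, 0.1, -0.3]
width: 87.8
grasp_force: 0.0
t: 33.65
ee_pos: [522.6, -317.8, 170.7]
orientation: [3.116, -0.399, 0.003]
ft_force: [-1.1, 0.1, -0.5]
width: 88.1
grasp_force: 0.0
blank ((319.007568359375, 239.92825317382812), (37.107566833496094, 41.278114318847656), 99.99805450439453) [[ 474.631 -304.457   51.   ]]
disc [ 474.08  -303.935   60.121]
```

View pics/v9.png

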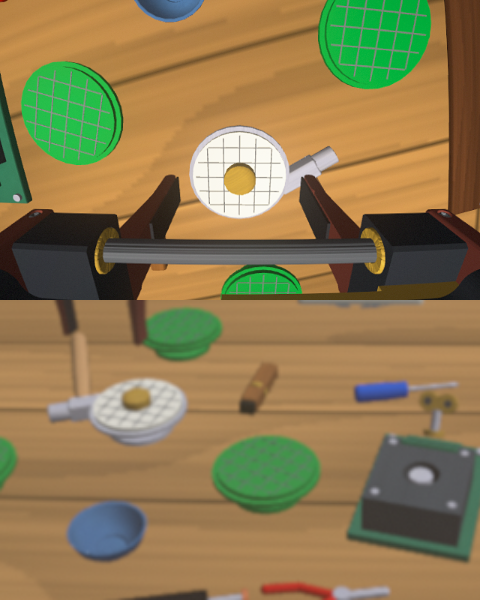

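v9: the blank sits dome up at (319,240), within 1 mm of the disc's centre. Nothing else has moved and the gripper is clear, so I'm handing in.

```bash
python3 -c "
from workcell import ctrl
print(ctrl.close_job())"
```

```text
the job is handed in; nothing more can be done
None
```

Handed in at about 34 s: the key is firm against its stop (measured turn 4.17 rad, not 4.8, so it probably started part-wound), and the blank sits dome up within 1 mm of the turntable's centre with nothing else seen to move, but I viewed 13 pictures, over the limit of 10.

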